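# Test a wing screw in the gauge nut

### The arm

A 6-joint arm with a two-finger parallel gripper is mounted at the origin on the work surface. World frame = base frame: x ahead of the robot, y to its left, z up, the work surface at z = 0. Lengths are in m, angles in rad, forces in N, time in s.
With the tool pointing down it reaches from about 0.325 to 1 m from the base axis. Payload 5.1 kg.
Tool frame: the origin (TCP) lies between the finger pads; the fingertips stand 25 mm ahead of it and the grasp point (between the pads) lies 6 mm ahead of it (manip.tips_ahead is the distance from the TCP to the fingertips, in m); z points along the fingers, x is the direction in which the jaws open and shut, and the axes are right-handed (so a half turn about z gives the same grasp; the last joint's range is limited). The gripper opens to 85 mm and grips with 20 to 120 N. Pads are 22 mm wide; open, the fingers measure 114 mm over their backs; the gripper's body (76 mm by 85 mm) begins 54 mm behind the grasp point. The pads swing forward as they close: fully open they stand 13 mm farther back than shut.
Start: joints at [-1.305, 0.124, 1.65, -0, 1.367, -0.083], TCP at [0.222, -0.611, 0.256] pointing down, gripper open.
Joint ranges: [-2.61, 2.61], [-1.02, 2.33], [0.03, 2.71], [-1.35, 4.49], [0.32, 2.68], [-2.91, 2.91]. Speed limits (rad/s): [2.57, 2.57, 3.14, 3.14, 3.14, 3.14].

### API

Orientations are given as a unit quaternion [w, x, y, z].
In Python, from plant import manip gives the robot as it stands. Calls block until the motion is done:
- manip.move_pose(position, orientation): joint-space move of the TCP to a pose.
- manip.move_l(position, rate=0.15, ori=None, stop_force=None): straight line of the TCP; ori=None keeps the orientation; rate is the mean speed in m/s. With stop_force (N) it stops when the force on the tool has changed by that much, and returns True; else False.
- manip.move_j(angles): joint-space move.
- manip.move_gripper(opening): finger opening in m; the grip force is fixed at half the most; returns when the fingers have stopped.
- manip.sleep(seconds).
- manip.solve_ik(position, orientation): joint angles nearest the present ones, or None.
- manip.read_camera(name): name is "scene" or "top" or "wrist"; returns (picture, depth): 400x640x3 uint8, red, green, blue; 400x640 float32, m along the optical axis (not along the pixel's ray), 0 where there is no reading.
- manip.camera_model(name): a dict with "fx", "fy", "cx", "cy" (pixels), "k1" (the pictures are not rectified: a ray, as slopes to the right and down, at radius r is drawn at 1 + k1 r^2 times it, then the intrinsics apply), "position" and "orientation" of the camera in the world; the wrist camera has in their place "T_tool_cam" (4x4, takes a point from camera to tool coordinates, whose origin is the TCP and whose axes are the tool frame's). Camera axes: x right, y up, looking along -z (the intrinsics and any distortion apply to the point x, -y, -z); pixel columns grow to the right and rows downward; lengths in m; the calibration is good to about 2 mm. A picture is of the moment at which its call begins: read the wrist's pose just before it. camera_model takes no time and is no camera call.
A pose or a line that the arm cannot do raises manip.Unreachable and nothing moves.
- manip.job_done(): hands the job in, once; it reports no verdict.
Readings, each from a call of its own:
- manip.current_t(): time.
- manip.current_joint_pos(): joint angles.
- manip.current_qd(): joint speeds.
- manip.current_joint_efforts(): joint torques, N m.
- manip.current_eef_pos(): TCP position.
- manip.current_orientation(): TCP orientation.
- manip.current_ft_force(): force on the tool from outside, world axes, zero at the start.
- manip.current_ft_torque(): the same for the moment, N m.
- manip.current_width(): finger opening in m.
Only numpy, scipy, OpenCV 4.12 (cv2) and the standard library are available. Lean on these libraries where they do the work, as an engineer would, in place of code of your own. Each camera call takes 0.05 s, during which the arm holds its last target. There are 200 camera calls.

### The job

Try the straight wing screw from the wooden rack in the larger of the two brass gauge nuts: set it well down into the nut with its wing lined up along the steel gauge bar, then turn it there a quarter turn, so that the wing points straight across the bar. It turns freely and is a keeper: lift it out, lower it tip first into the steel parts bowl and let go only when its tip is inside. Leave the bent wing screw standing where it is.

Things in the scene. Friction and masses are not known exactly. Their poses are not given: they have to be found in the camera images.
- screw_mid (a point): Straight steel wing screw, upright in a wooden rack: shank 16 mm thick, 50 long; collar 28 mm across, 4 thick; above it a flat wing 10 mm thick, 58 wide, 38 tall with two round lobes. Point: centre of the wing, 78 mm above the tip, 14 mm below the screw's top. z up along the shank, x along the wing's width, y through its thickness: grip it along y, from above. 0.11 to 0.22 kg.
- screw_tip (a point): Centre of the tapered tip of that same screw, same axes. At the start it is 30 mm deep in a rack hole with 1.5 mm play, 10 mm above the bench. The fixed rack (56 x 290 x 40 mm high) has three holes 95 mm apart; the other two hold a bent wing screw and a hex bolt without wing, in any order.
- nut_mouth (a point): Centre of the larger brass nut's upper mouth, 60 mm above the bench. Nut 38 mm across flats, opening 22, so 3 mm play around the shank; open down to the bench: the shank slides in 50 mm, to the collar, and turns freely, no thread to follow. z up, y along the fixed gauge bar (170 x 60 x 30 mm high), x across it. The small nut (22 mm wide, 48 high) is 84 mm off towards +y.
- bowl_in (a point): Centre of the inner floor of the round steel parts bowl, 5 mm above the bench; z up. Bowl 84 mm across outside, wall 3 mm, rim 50 mm above the bench, held fast by its magnet. Gauge bar and bowl stand nearer the robot than the rack, one to the left and one to the right, either way round.
- bent_mid (a point): Centre of the wing of the bent wing screw in the same rack: same make, but its shank is bent 28 degrees above the rack, so that the wing leans over. To be left alone.
There are look-alikes about, which are no part of the job. Leave any purple or red look-alike of the part that bears nut_mouth alone.

How it is judged:
On the way, in this order (a step that is already met when the one before it is completed fails the run):
1. the straight wing screw is at least 25 mm deep in the larger gauge nut, with its wing along the bar (within 23 degrees) (z of screw_tip in the frame of nut_mouth below -0.025 m and horizontal distance between screw_tip and nut_mouth below 0.012 m and angle between screw_mid's own z axis and vertical below 0.25 rad and angle between the x axis of screw_mid and the y axis of nut_mouth, either way round below 0.4 rad), for 0.1 s.
2. still at least 25 mm deep in that nut, it has been turned so that its wing points across the bar (within 23 degrees) (z of screw_tip in the frame of nut_mouth below -0.025 m and horizontal distance between screw_tip and nut_mouth below 0.012 m and angle between screw_mid's own z axis and vertical below 0.25 rad and angle between the x axis of screw_mid and the x axis of nut_mouth, either way round below 0.4 rad), for 0.1 s.
3. the screw, still between the fingers, has its tip inside the bowl, below the rim (z of screw_tip in the frame of bowl_in below 0.044 m and horizontal distance between screw_tip and bowl_in below 0.04 m and distance between the grasp point and screw_mid below 0.045 m), for 0.1 s.
At the end, for the whole second after the job is handed in: The straight wing screw stands or leans in the parts bowl with its tip inside, less than 30 mm above the bowl's floor, and its wing within 70 mm of the bowl's middle seen from above; the bent wing screw is within 30 mm of where it stood (z of screw_tip in the frame of bowl_in below 0.03 m and horizontal distance between screw_tip and bowl_in below 0.042 m and horizontal distance between screw_mid and bowl_in below 0.07 m and distance of bent_mid from where it was at the start of the episode below 0.03 m); the robot touches nothing.
It fails at once if the bent wing screw is moved by more than 30 mm (distance of bent_mid from where it was at the start of the episode above 0.03 m).
It also fails if it takes over 50 s, if anything falls off the work surface, if the arm or the gripper's body presses on something with over 40 N, if the wrist force passes 120 N, or if a joint passes its speed limit or range.

## Working session

There is one attempt and no reset: what is moved stays moved. The work goes in short steps, each a Python script; the robot and the scene stay as the last script left them, time stands still between calls to the robot, and variables do not carry over. Pictures are saved under pics/ and viewed, about 8 in all and at most 12, crops included, and the job is handed in when it is done.

```bash
mkdir -p pics; ls
python3 - <<'E'
from plant import manip
import cv2,numpy as np
for n in("top","scene"):
    p,d=manip.read_camera(n); cv2.imwrite(f"pics/{n}0.png",p[:,:,::-1]); np.save(f"pics/{n}0.npy",d)
    print(n,manip.camera_model(n))
print(manip.camera_model("wrist"),manip.current_orientation(),manip.current_t())
E
```

```text
pics
top {'fx': 409.7996898454612, 'fy': 409.7996898454612, 'cx': 326.9772185792488, 'cy': 195.1053102261902, 'k1': -0.04409040012543858, 'position': array([ 0.36647882, -0.05118823,  1.05996489]), 'orientation': array([-0.70420462, -0.03901087,  0.03929319,  0.70783476])}
scene {'fx': 499.2004031678165, 'fy': 499.2004031678165, 'cx': 322.37977527443877, 'cy': 202.55088688079422, 'k1': -0.006694439899536228, 'position': array([ 0.95693741, -0.44354805,  0.96249742]), 'orientation': array([0.86460652, 0.28071821, 0.12239186, 0.3983379 ])}
{'fx': 342.95590046848145, 'fy': 342.95590046848145, 'cx': 319.6114261107881, 'cy': 202.78901330287076, 'k1': -0.005551962803574228, 'T_tool_cam': array([[ 9.99998170e-01,  1.81671379e-03, -5.99278257e-04,
         3.02535615e-04],
       [ 1.52771637e-03, -9.46941870e-01, -3.21401245e-01,
        -8.25347777e-02],
       [-1.15137575e-03,  3.21399741e-01, -9.46942913e-01,
        -1.17301961e-01],
       [ 0.00000000e+00,  0.00000000e+00,  0.00000000e+00,
         1.00000000e+00]])} [-5.95538917e-04  8.19064924e-01 -5.73700081e-01 -7.15857121e-04] 0.1
```

View pics/top0.png

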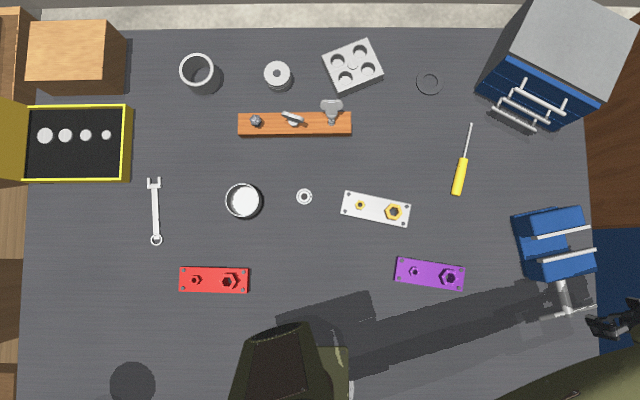

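View pics/scene0.png

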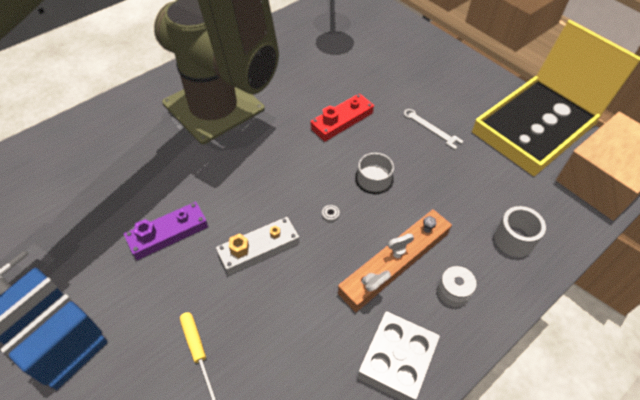

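The top view shows the rack at (295,123): hex bolt (256,121), straight screw in the middle (292,118), and bent screw on the right (331,110). The steel bar is at (376,209) with its large nut at (394,212), and the bowl is at (243,201). Next I'll measure these from pixels and depth.

```bash
cat > h.py <<'E'
from plant import manip
import cv2,numpy as np
from scipy.spatial.transform import Rotation as R
def rot(q): return R.from_quat(np.r_[q[1:],q[0]]).as_matrix()
def campose(n):
    m=manip.camera_model(n)
    if n!="wrist": return m,rot(m["orientation"]),np.array(m["position"])
    Rt=rot(manip.current_orientation()); T=np.array(m["T_tool_cam"])
    return m,Rt@T[:3,:3],Rt@T[:3,3]+manip.current_eef_pos()
def rays(mp,uv):
    m,Rc,c=mp; K=np.array([[m["fx"],0,m["cx"]],[0,m["fy"],m["cy"]],[0,0,1]])
    x=cv2.undistortPoints(np.float64(uv).reshape(-1,1,2),K,np.array([m["k1"],0,0,0]))[:,0]
    return np.c_[x[:,0],-x[:,1],-np.ones(len(x))]@Rc.T,c
def onplane(mp,uv,z):
    r,c=rays(mp,uv); return c+r*((z-c[2])/r[:,2])[:,None]
def cloud(mp,d):
    v,u=np.mgrid[:400,:640]; r,c=rays(mp,np.c_[u.ravel(),v.ravel()])
    P=c+r*d.reshape(-1,1); P[d.ravel()==0]=np.nan; return P.reshape(400,640,3)
def shot(n,name):
    mp=campose(n); p,d=manip.read_camera(n); cv2.imwrite(f"pics/{name}.png",p[:,:,::-1]); np.save(f"pics/{name}.npy",d); return mp,p,d
def down(yaw): # tool z down, tool x at yaw
    q=(R.from_euler('z',yaw)*R.from_euler('x',np.pi)).as_quat(); return np.r_[q[3],q[:3]]
E
python3 - <<'E'
from h import *
for n in("top","scene"):
    mp=campose(n); C=cloud(mp,np.load(f"pics/{n}0.npy")); p=cv2.imread(f"pics/{n}0.png")
    m=np.isfinite(C[...,2])
    seeds={"top":dict(bolt=(256,121),mid=(292,118),right=(331,110),nut=(394,212),small=(360,205),bowl=(243,201)),
     "scene":dict(bolt=(430,223),mid=(398,243),right=(375,280),nut=(239,243),small=(275,231),bowl=(375,173))}[n]
    for k,(u,v) in seeds.items():
        w=22
        Q=C[v-w:v+w,u-w:u+w].reshape(-1,3); lo=dict(bolt=.05,mid=.075,right=.05,nut=.05,small=.042,bowl=.04)[k]
        Q=Q[(Q[:,2]>lo)&(Q[:,2]<.13)]
        if len(Q)<5: print(n,k,len(Q));continue
        c=Q.mean(0); e=np.linalg.eigh(np.cov(Q[:,:2].T)); a=e[1][:,1]
        print(n,k,len(Q),c.round(4),'max',Q.max(0).round(4),'min',Q.min(0).round(4),'ax',np.degrees(np.arctan2(a[1],a[0])).round(1),np.sqrt(e[0]).round(4))
t=cv2.imread("pics/top0.png")
cv2.imwrite("pics/topc.png",np.vstack([cv2.resize(t[90:145,230:360],None,fx=5,fy=5,interpolation=2),cv2.resize(t[180:235,220:420],(650,275),interpolation=2)[:,:650]]))
E
```

```text
top bolt 111 [0.6649 0.125  0.0705] max [0.6794 0.1389 0.0758] min [0.6523 0.1114 0.0589] ax -164.2 [0.0071 0.0075]
top mid 147 [0.6647 0.0302 0.0969] max [0.6785 0.0567 0.1065] min [0.6534 0.0027 0.0751] ax 70.9 [0.0032 0.0159]
top right 342 [ 0.6911 -0.0621  0.0816] max [ 0.7104 -0.0334  0.1027] min [ 0.6643 -0.0899  0.0504] ax 90.0 [0.011  0.0134]
top nut 156 [ 0.4361 -0.213   0.0592] max [ 0.4553 -0.1924  0.0637] min [ 0.4157 -0.2329  0.0515] ax 113.7 [0.0115 0.0118]
top small 49 [ 0.4546 -0.1316  0.0476] max [ 0.4662 -0.1211  0.0517] min [ 0.4439 -0.1413  0.043 ] ax 176.2 [0.0065 0.0069]
top bowl 168 [0.4688 0.1626 0.0482] max [0.5083 0.2017 0.0546] min [0.4278 0.1176 0.04  ] ax 77.4 [0.0272 0.0298]
scene bolt 200 [0.6687 0.1053 0.0762] max [0.6804 0.1413 0.1062] min [0.651  0.0421 0.0531] ax 97.2 [0.0066 0.0337]
scene mid 248 [0.6681 0.0284 0.0948] max [0.6804 0.0572 0.1063] min [0.6533 0.0026 0.075 ] ax 69.8 [0.0029 0.0157]
scene right 328 [ 0.6936 -0.0662  0.0849] max [ 0.7094 -0.035   0.1002] min [ 0.6644 -0.0929  0.0506] ax 99.1 [0.0117 0.0142]
scene nut 237 [ 0.4379 -0.2159  0.0583] max [ 0.457  -0.1948  0.065 ] min [ 0.4154 -0.2359  0.05  ] ax 149.8 [0.0112 0.0122]
scene small 74 [ 0.4549 -0.1337  0.0468] max [ 0.4676 -0.1212  0.0523] min [ 0.4431 -0.145   0.0421] ax 147.6 [0.0063 0.0077]
scene bowl 255 [0.4695 0.1586 0.047 ] max [0.5108 0.2024 0.0552] min [0.4254 0.1164 0.0404] ax 126.0 [0.0255 0.0313]
```

View pics/topc.png

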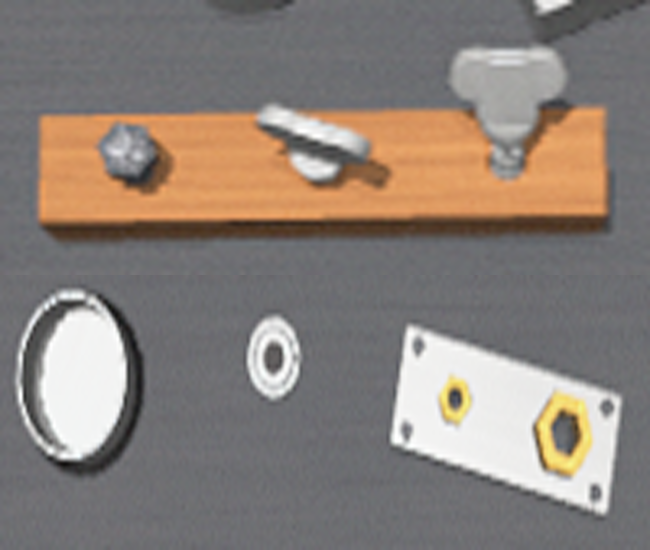

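The crop confirms it: the middle screw is straight, the right one leans, and the hex bolt is on the left. Next come close wrist views of the nut and the screw to refine the positions.

```bash
cat > wr.py <<'E'
from h import *
import sys
def chk():
  for y in(-20,160):
    for dy in(90,-90):
      a=[np.radians(y),np.radians(y+7.2),np.radians(y+7.2+dy)]
      s=[manip.solve_ik([.6665,.029,.22],down(a[0])),manip.solve_ik([.437,-.2145,.22],down(a[1])),manip.solve_ik([.437,-.2145,.09],down(a[2])),manip.solve_ik([.468,.1595,.2],down(a[2]))]
      print(y,dy,[None if q is None else (round(q[0],2),round(q[5],2)) for q in s])
chk()
E
python3 - <<'E'
from wr import *
y=np.radians(-20)
try: manip.move_pose([.437,-.2145,.26],down(y))
except manip.Unreachable: y+=np.pi; manip.move_pose([.437,-.2145,.26],down(y))
manip.move_gripper(.04); manip.sleep(.3)
def rep(name,seed,lo,hi,w):
    mp,p,d=shot("wrist",name); C=cloud(mp,d)
    Q=C.reshape(-1,3); Q=Q[(Q[:,2]>lo)&(Q[:,2]<hi)&(np.hypot(*(Q[:,:2]-seed).T)<w)]
    print(name,y,len(Q),Q.mean(0).round(4),'mid',((Q.max(0)+Q.min(0))/2).round(4),'ext',np.ptp(Q,axis=0).round(4))
    e=np.linalg.eigh(np.cov(Q[:,:2].T));a=e[1][:,1];print(np.degrees(np.arctan2(a[1],a[0])))
rep("w_nut",[.437,-.2145],.054,.068,.035); rep("w_nut",[.455,-.1325],.042,.055,.025)
manip.move_pose([.6665,.029,.26],down(y)); manip.sleep(.3)
rep("w_scr",[.6665,.029],.085,.12,.04)
print(manip.current_t(),manip.current_joint_pos())
E
python3 -c "
import cv2,numpy as np
cv2.imwrite('pics/wboth.png',np.hstack([cv2.imread('pics/w_%s.png'%n)[:,120:520] for n in('nut','scr')]))"
```

```text
-20 90 [(np.float64(-0.04), np.float64(0.31)), (np.float64(-0.57), np.float64(-0.34)), (np.float64(-0.57), np.float64(-1.91)), (np.float64(0.22), np.float64(-1.13))]
-20 -90 [(np.float64(-0.04), np.float64(0.31)), (np.float64(-0.57), np.float64(-0.34)), (np.float64(-0.57), np.float64(1.23)), (np.float64(0.22), np.float64(2.01))]
160 90 [(np.float64(-0.04), np.float64(-2.83)), (np.float64(-0.57), np.float64(2.8)), (np.float64(-0.57), np.float64(1.23)), (np.float64(0.22), np.float64(2.01))]
160 -90 [(np.float64(-0.04), np.float64(-2.83)), (np.float64(-0.57), np.float64(2.8)), (np.float64(-0.57), np.float64(-1.91)), (np.float64(0.22), np.float64(-1.13))]
w_nut -0.3490658503988659 965 [ 0.4362 -0.2151  0.0594] mid [ 0.4361 -0.2156  0.0579] ext [0.0411 0.0417 0.0076]
73.75683132274544
w_nut -0.3490658503988659 374 [ 0.4545 -0.1335  0.0475] mid [ 0.4545 -0.1336  0.046 ] ext [0.0234 0.0237 0.0076]
54.41328152225854
w_scr -0.3490658503988659 772 [0.6673 0.0342 0.1012] mid [0.6667 0.0308 0.0969] ext [0.026  0.0566 0.0165]
71.14176430273845
4.275 [-3.80510323e-02  1.57783149e-01  1.60594652e+00 -3.77435151e-05
  1.37750013e+00  3.12097929e-01]
```

View pics/wboth.png

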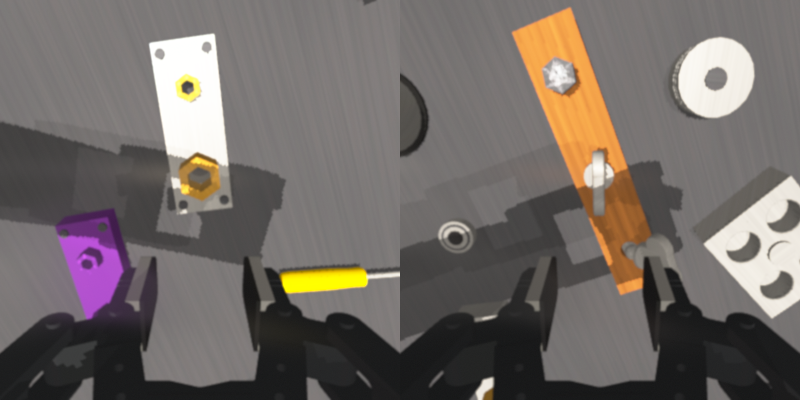

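The left view has the steel bar with the large nut at (200,177). The right view has the straight screw at (598,182), with its wing parallel to the jaws' pad plane. Next I'll grasp it, lift it and check how it hangs.

```bash
cat > st.py <<'E'
from h import *
NUT=np.array([.4363,-.2152]); BOWL=np.array([.468,.1595]); BAR=77.4; WING=70.5
def st(tag): print(tag,round(manip.current_t(),2),np.round(manip.current_eef_pos(),4),np.round(manip.current_ft_force(),1),round(manip.current_width(),4))
def held(n="scene",name=None):
    mp,p,d=shot(n,name or "tmp"); C=cloud(mp,d).reshape(-1,3); e=np.array(manip.current_eef_pos())
    Q=C[np.hypot(*(C[:,:2]-e[:2]).T)<.03]; z=Q[:,2]-e[2]
    for a,b in((-.035,-.025),(-.06,-.045),(-.075,-.06),(-.1,-.075)):
        q=Q[(z>a)&(z<b)]
        if len(q)>3: print('  slice',a,len(q),((q.max(0)+q.min(0))/2-e).round(4),np.ptp(q,axis=0).round(4),'zmin',(q[:,2].min()-e[2]).round(4))
    return mp,p,d
E
python3 - <<'E'
from st import *
q=down(np.radians(WING-90))
manip.move_pose([.6667,.030,.15],q)
print(manip.move_l([.6667,.030,.096],rate=.06,stop_force=12)); st("down")
manip.move_gripper(0.0); manip.sleep(.2); st("grip")
print(manip.move_l([.6667,.030,.22],rate=.1)); st("up")
qn=down(np.radians(BAR-90))
manip.move_pose([*NUT,.22],qn); manip.sleep(.3); st("over")
held("scene","s1"); held("top","t1")
s=cv2.imread("pics/s1.png");t=cv2.imread("pics/t1.png")
cv2.imwrite("pics/h1.png",np.hstack([cv2.resize(s[120:300,140:340],None,fx=2,fy=2),cv2.resize(t[120:300,290:490],None,fx=2,fy=2)]))
E
```

```text
False
down 5.84 [0.6671 0.03   0.0966] [ 0.3 -0.4  0.6] 0.0399
grip 6.42 [0.6669 0.03   0.0967] [-2.2 -0.   3.9] 0.0091
False
up 7.81 [0.6662 0.03   0.2187] [ 0.3  0.1 -1.5] 0.0093
over 9.38 [ 0.4368 -0.2148  0.22  ] [ 0.3  0.2 -3.1] 0.009
  slice -0.035 50 [ 0.0063 -0.0002 -0.0307] [0.0159 0.0273 0.0076] zmin -0.0345
  slice -0.06 26 [ 0.0031  0.0002 -0.0536] [0.0091 0.0132 0.0118] zmin -0.0596
  slice -0.075 35 [ 0.0033  0.0005 -0.0676] [0.0103 0.0141 0.0144] zmin -0.0748
  slice -0.1 20 [ 0.0028  0.0011 -0.0794] [0.0091 0.0135 0.0081] zmin -0.0834
```

View pics/h1.png

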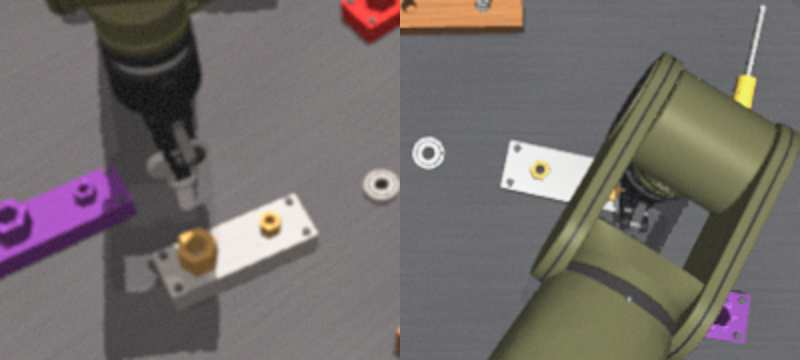

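The screw is held upright below the gripper, at (185,170) left in the crop. I'll fit the shank axis from the depth points and then insert it with a force guard.

```bash
cat >> st.py <<'E'
from scipy.optimize import least_squares
def axis(name="s1",shots=1):
    e=np.array(manip.current_eef_pos()); Qs=[]
    for i in range(shots):
        mp,p,d=shot("scene",name); Qs.append(cloud(mp,d).reshape(-1,3)-e)
    Q=np.vstack(Qs); Q=Q[(np.hypot(Q[:,0],Q[:,1])<.025)&(Q[:,2]<-.042)&(Q[:,2]>-.08)]
    f=lambda x: np.hypot(Q[:,0]-x[0]-x[2]*(Q[:,2]+.06),Q[:,1]-x[1]-x[3]*(Q[:,2]+.06))-.008
    r=least_squares(f,np.zeros(4),loss='soft_l1',f_scale=.001); x=r.x
    tip=x[:2]+x[2:]*(-.0865+.06); print("axis n",len(Q),x.round(4),"tip off",tip.round(4),"rms",np.sqrt(np.mean(f(x)**2)).round(4)); return tip
E
python3 - <<'E'
from st import *
tip=axis("s2",6); q=manip.current_orientation()
print(np.round(manip.current_eef_pos(),4))
np.save("tip.npy",tip)
E
```

```text
axis n 451 [-0.0015  0.0015  0.0013 -0.0113] tip off [-0.0015  0.0018] rms 0.0009
[ 0.4363 -0.2152  0.22  ]
```

Run:
```python
from st import *
x=NUT+[.0005,-.0008]
# tip z = tcp-.0867 ; mouth .06
manip.move_l([*x,.16],rate=.1); manip.sleep(.2); st("above")
hit=manip.move_l([*x,.108],rate=.04,stop_force=8); st(f"in hit={hit}"); print(manip.current_ft_torque())
shot("scene","s3")
s=cv2.imread("pics/s3.png"); cv2.imwrite("pics/h3.png",cv2.resize(s[170:290,170:320],None,fx=4,fy=4))
```

```text
above 10.73 [ 0.4373 -0.2163  0.161 ] [-0.7  0.3 -1.9] 0.0094
in hit=False 12.18 [ 0.437  -0.2161  0.1084] [-0.4 -0.3 -1.4] 0.009
[0.02927997 0.00864991 0.0205318 ]
```

View pics/h3.png

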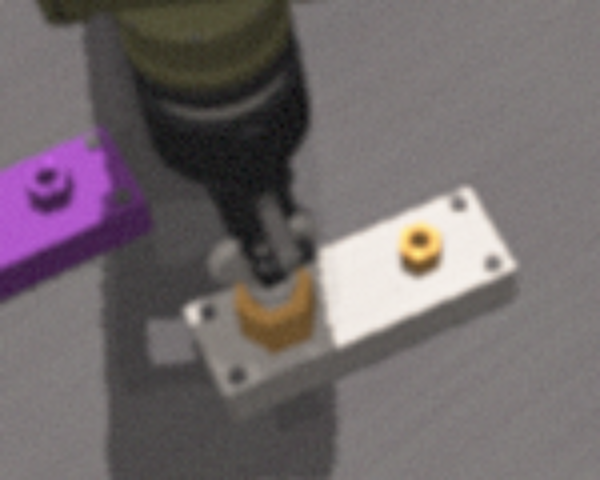

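The screw is about 38 mm into the nut with no contact force, and its wing lies along the bar. I'll turn it with joint 6.

Run:
```python
from st import *
manip.sleep(.2)
j=np.array(manip.current_joint_pos())
for k in range(4):
    j[5]+=np.pi/8; manip.move_j(j); print(np.round(manip.current_ft_force(),1),np.round(manip.current_ft_torque(),2))
manip.sleep(.4); st("turned"); shot("scene","s4")
s=cv2.imread("pics/s4.png"); cv2.imwrite("pics/h4.png",cv2.resize(s[170:290,170:320],None,fx=4,fy=4))
R6=rot(manip.current_orientation()); print("jaw yaw",np.degrees(np.arctan2(R6[1,0],R6[0,0])),"bar",BAR)
```

```text
[-0.8 -0.4 -2.1] [-0.   -0.02  0.07]
[ 0.2  0.6 -2.8] [ 0.01 -0.07 -0.01]
[-0.7 -0.1 -1.7] [0.02 0.01 0.  ]
[ 0.7  0.  -1.5] [-0.04  0.02 -0.04]
turned 14.68 [ 0.4369 -0.2161  0.1082] [ 0.5 -0.2 -2.3] 0.0096
jaw yaw -102.57207394774167 bar 77.4
```

View pics/h4.png

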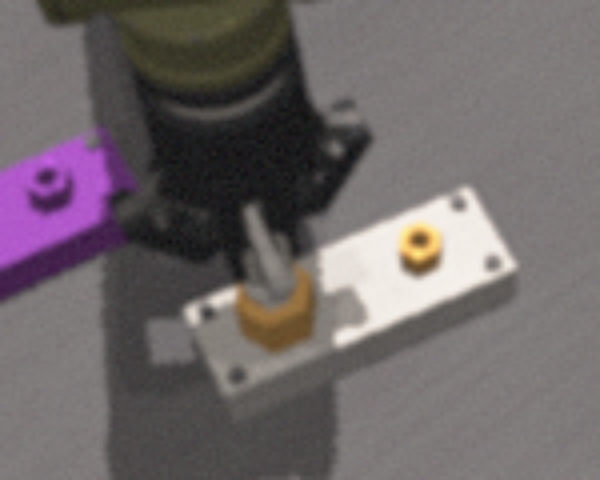

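The wing now points across the bar. Next I'll lift, carry the screw to the bowl and lower it under a force guard.

Run:
```python
from st import *
p=np.array(manip.current_eef_pos())
manip.move_l([p[0],p[1],.22],rate=.1); q=manip.current_orientation()
manip.move_pose([*BOWL,.22],q); manip.sleep(.2); axis("s5",3)
manip.move_l([*BOWL,.15],rate=.12)
hit=manip.move_l([*BOWL,.0915],rate=.03,stop_force=5); manip.sleep(.2); st(f"bowl hit={hit}")
shot("scene","s6"); s=cv2.imread("pics/s6.png"); cv2.imwrite("pics/h6.png",cv2.resize(s[80:230,280:480],None,fx=4,fy=4))
```

```text
axis n 233 [-0.      0.0012 -0.0132 -0.025 ] tip off [0.0003 0.0018] rms 0.0013
bowl hit=False 20.79 [0.4681 0.1595 0.0917] [ 0.3  0.5 -0.4] 0.0094
```

View pics/h6.png

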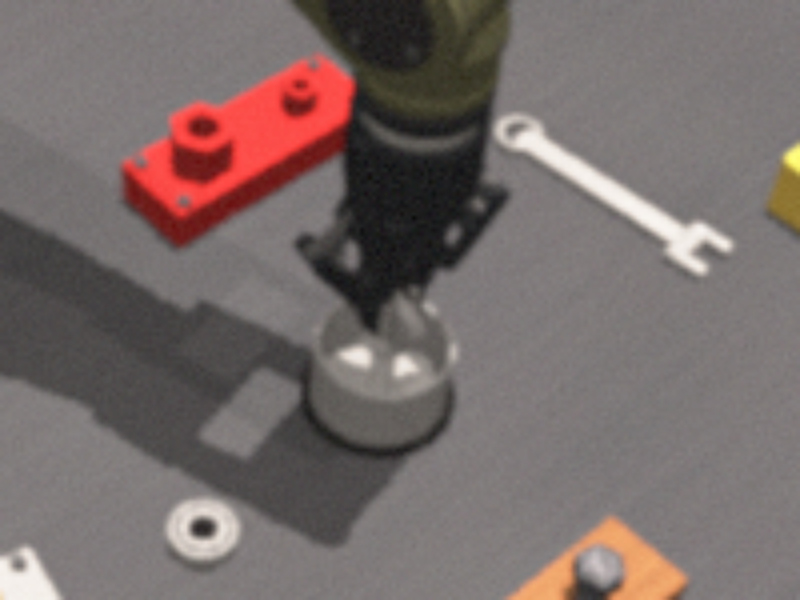

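The tip is inside the bowl at floor level. I'll release the screw and retreat.

Run:
```python
from st import *
manip.move_gripper(.03); manip.sleep(.3); st("open")
manip.move_gripper(.085); manip.sleep(.5)
manip.move_l([*BOWL,.25],rate=.12); manip.move_pose([.40,-.05,.30],manip.current_orientation()); manip.sleep(.5); st("away")
mp,p,d=shot("scene","s7"); C=cloud(mp,d).reshape(-1,3)
Q=C[(np.hypot(*(C[:,:2]-BOWL).T)<.1)&(C[:,2]>.058)]; print(len(Q),Q.mean(0),Q.min(0),Q.max(0))
s=cv2.imread("pics/s7.png"); cv2.imwrite("pics/h7.png",cv2.resize(s[100:310,300:480],None,fx=2.8,fy=2.8))
```

```text
open 21.48 [0.468  0.1595 0.0915] [-0.2  0.3  0.7] 0.0301
away 25.43 [ 0.4001 -0.0497  0.2999] [ 0.5 -0.7  0.4] 0.085
232 [0.47149328 0.15552742 0.08399672] [0.44201687 0.14454244 0.05801988] [0.49793485 0.17032887 0.10089812]
```

View pics/h7.png

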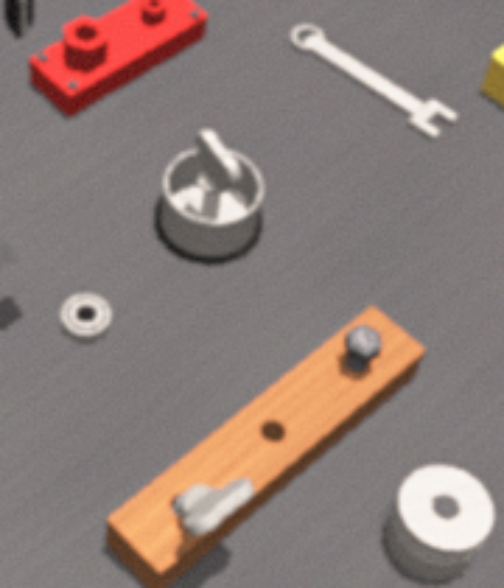

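The screw stands in the bowl with its wing centred over it. The bent screw is in its hole and the arm is clear.

```bash
python3 -c "
from plant import manip
manip.job_done(); print(manip.current_t())"
```

```text
the job is handed in; nothing more can be done
the job is handed in; nothing more can be done
```

I tried the straight wing screw in the larger brass nut, then left it standing in the steel parts bowl and handed the job in. No verdict was reported. The arm was away at 25.4 s of the 50 s.

- **In the nut:** the tip went about 38 mm deep with its wing along the bar. It then turned a quarter turn (the jaws measured a half degree or less off square), with forces of about 3 N or less.
- **Into the bowl:** I lowered the tip to within a few millimetres of the bowl floor and only then let go.
- **Last check:** the visible part of the screw above the rim averages about 5 mm from the bowl's middle and its top is at about 0.10 m. The arm is clear. The bent screw is still in its hole and looks undisturbed, though I did not re-measure its position.
- **Disagreement:** the scene camera's fit put the held shank 1.5 to 2 mm off where the wrist camera and the grasp implied. I corrected for about half of that, and the screw went in without contact.

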